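# Stand a seedling plate in the growth rack

### The job

Take the seedling plate (orange tape) off the leaning easel and lower it, without letting it drop, into the bay of the white rack marked in green, so that it stands upright on its edge, fully down, with the taped edge at the top. Once it stands there, let go of it and throw the red lever fully over, away from the robot, to start the rack's light. Leave the other two plates, the beaker and the stack of dishes where they are.

Things in the scene. Friction and masses are not known exactly. Their poses are not given: they have to be found in the camera images.
- plate: clear square culture plate with cream agar and green seedlings, 17 mm thick (x), 120 mm wide (y), 120 mm tall (z), orange tape on its top edge. Origin: middle of its lower, untaped edge; z points to the tape. Starts leaning in the easel 30 degrees from vertical, tape towards the robot; the easel's back board reaches 62 mm up its underside, the rest is free.
- easel: fixed wooden easel on a 120 x 140 mm base; origin under the middle of the base edge nearest the robot, z up; the base reaches to x = 120 mm. The plate's lower edge rests at (90, 0, 36) mm in this frame between a back board and a 10 mm front lip; the plate leans towards the easel's -x.
- rack: fixed white rack, origin under the middle bay, z up. Three bays in a row along its x at -80, 0 and +80 mm, floor 12 mm above the table; base 150 mm wide in y. At x = -176 mm stands an upright light panel 14 mm thick, 150 mm wide, its top 162 mm above the table.
- free_bay: the empty bay of the rack, marked by a green strip on its floor and green tabs at both ends. Origin: middle of the bay's floor (12 mm above the table). x across the slot, y along it, z up. The slot is 21 mm wide and 128 mm long, its walls 39 mm high with a mouth that flares above that to about 28 mm wide, 48 mm above the floor.
- plate_b: clear square culture plate with cream agar and green seedlings, 17 mm thick (x), 120 mm wide (y), 120 mm tall (z), white tape; stands in another bay of the rack, 80 or 160 mm from the free one. Leave it. Origin: middle of its lower edge.
- plate_c: the same as plate_b, in the remaining bay. Leave it.
- light_switch (a joint): the red lever of the light's switch box, rad: 0 leans towards the box's -x (the robot), 1.0 is fully over to the box's +x (light on). It stays where it is left.
- light_switch_tip (a point): tip of the red lever, 80 mm from its pivot; moves with the lever.
- light_switch_base: grey switch box fixed to the table, origin under its middle; the lever swings in its x-z plane.
- beaker: glass beaker, 70 mm across, 100 mm tall, origin under its middle. Leave it.
- dishes: stack of three round dishes, 90 mm across, 43 mm tall, origin under its middle. Leave it.
There are look-alikes about, which are no part of the job. What is shaped like the light_switch_base but blue or pink is not meant.

How it is judged:
On the way, in this order (a step that is already met when the one before it is completed fails the run):
1. the plate is lifted clear of the easel in the gripper (contact force between the fingers and plate above 0.5 N and height (world z) of plate above 0.08 m and contact force between plate and easel below 0.01 N), for 0.1 s.
2. the plate stands fully down and upright in the free bay, taped edge up, while the gripper still holds it (horizontal distance between plate and free_bay below 0.01 m and z of plate in the frame of free_bay below 0.004 m and angle between plate's own z axis and vertical below 0.14 rad and angle between the x axis of plate and the x axis of free_bay, either way round below 0.15 rad and contact force between the fingers and plate above 0.5 N), for 0.1 s.
3. the plate, let go of, stands in the bay and the lever is fully over (horizontal distance between plate and free_bay below 0.01 m and z of plate in the frame of free_bay below 0.004 m and angle between plate's own z axis and vertical below 0.14 rad and angle between the x axis of plate and the x axis of free_bay, either way round below 0.15 rad and contact force between the fingers and plate below 0.1 N and value of joint light_switch above 0.85 rad), for 0.1 s.
At the end, for the whole second after the job is handed in: The plate stands at rest in the free bay: lower edge within 4 mm of the bay's floor, its middle within 10 mm of the bay's middle, within 0.14 rad of upright, taped edge up, in line with the slot within 0.15 rad; the lever is beyond 0.85 rad (horizontal distance between plate and free_bay below 0.01 m and z of plate in the frame of free_bay below 0.004 m and angle between plate's own z axis and vertical below 0.14 rad and angle between the x axis of plate and the x axis of free_bay, either way round below 0.15 rad and linear speed of plate below 0.02 m/s and value of joint light_switch above 0.85 rad); the robot touches nothing.
It fails at once if another plate is shifted by more than 15 mm or tipped (distance of any of plate_b, plate_c from where it was at the start of the episode above 0.015 m or angle between any of plate_b, plate_c's own z axis and vertical above 0.2 rad).
It fails at once if the beaker or the stack of dishes is shifted by more than 20 mm or tipped (distance of any of beaker, dishes from where it was at the start of the episode above 0.02 m or angle between any of beaker, dishes's own z axis and vertical above 0.3 rad).
It fails at once if the lever is thrown before the plate stands in the bay (value of joint light_switch above 0.6 rad and not (horizontal distance between plate and free_bay below 0.01 m and z of plate in the frame of free_bay below 0.004 m and angle between plate's own z axis and vertical below 0.14 rad and angle between the x axis of plate and the x axis of free_bay, either way round below 0.15 rad)).
It also fails if it takes over 61 s, if anything falls off the work surface, if the arm or the gripper's body presses on something with over 40 N, if the wrist force passes 120 N, or if a joint passes its speed limit or range.

### The arm

A 7-joint arm with a two-finger parallel gripper is mounted at the origin on the work surface. World frame = base frame: x ahead of the robot, y to its left, z up, the work surface at z = 0. Lengths are in m, angles in rad, forces in N, time in s.
With the tool pointing down it reaches from about 0.4 to 0.85 m from the base axis. Payload 4.5 kg.
Tool frame: the origin (TCP) lies midway between the tips of the shut fingers; the grasp point (between the pads) lies 19 mm behind it; z points along the fingers, y is the direction in which the jaws open and shut (so a half turn about z gives the same grasp; the last joint's range is limited). The gripper opens to 88 mm and grips with 3 to 60 N. Pads are 18 mm wide; open, the fingers measure 123 mm over their backs; the gripper's body (75 mm by 187 mm) begins 45 mm behind the grasp point.
Start: joints at [-1.314, 0.689, -0.195, 1.565, 0.157, 0.902, -0.215], TCP at [0.138, 0.61, 0.239] pointing down, gripper open.
Joint ranges: [-3.01, 3.01], [-0.46, 2.08], [-1.47, 1.51], [0.13, 2.56], [-1, 4.14], [0.04, 2.09], [-2.66, 2.66]. Speed limits (rad/s): [2.57, 2.57, 3.14, 3.14, 3.14, 3.14, 3.14].

### API

Orientations are given as a unit quaternion [x, y, z, w].
In Python, from plant import r, viewer gives the robot as it stands.
- The arm moves only by the tool play_rows, never from a script. Its argument "commands" is a list of rows, each an object with "delta_rot": the turn, a rotation vector about the tool's x, y, z normalised to -1 to 1, where 1 is pi rad, a list of three; "travel": the shift along the tool's x, y, z normalised to -1 to 1, where 1 is 15 cm, a list of three; "gripper": the opening, from -1 (shut) to 1 (fully open). In form: [{"delta_rot": [wx, wy, wz], "travel": [x, y, z], "gripper": gripper}, ...]. A call has 1 to 12 rows; each row is the pose to reach, as a shift and turn from the pose commanded when the call began, along the tool's axes at that moment, turning the shorter way round; what a row does not reach only later rows make up. A row lasts 1/8 s, in which the tool goes at most 62.5 mm and 10.7 degrees, less where a joint would pass 70% of its speed; a pose out of reach is approached as far as the arm can. A call with a number of a shift or a turn outside -1 to 1 is refused whole. A call with a gripper value outside its range is refused whole. The fingers move at their own pace and stop on an object; "force" is the grip in N (left out, the last holds). Time passes only in rows, so rows that repeat a pose let the fingers close. It gives the time, the measured TCP pose, the force and the opening at its end, in the units of the state.
- r.get_state(): the state, without advancing time (a new reading comes with each control period).
- viewer.snapshot(name): name is "scene" or "top"; returns a dict with "color" (420x560x3 uint8, red, green, blue), "z_map" (420x560 float32, m along the optical axis (not along the pixel's ray), 0 where there is no reading), "fx", "fy", "cx", "cy" (pixels), "distortion" ([k1, k2, p1, p2, k3] as OpenCV has them; the pictures are not rectified), "origin" and "attitude" of the camera in the world. Camera axes: x right, y up, looking along -z (the intrinsics and any distortion apply to the point x, -y, -z); pixel columns grow to the right and rows downward; lengths in m; the calibration is good to about 2 mm. A picture is of the moment at which its call begins.
- r.finish_job(): hands the job in, once; it reports no verdict.
Trained networks look in the newest picture that a camera, given by its name, has taken for a name from the list of things; names that differ only in an ending like _2 or _b are one class to them, and where a whole thing is asked for, a point or a joint stands for the part that bears it (a point fixed in the world has none). Each returns a list of dicts, best first, with "conf" (0 to 1); they miss things now and then, are a little off and sometimes report something else, mostly with a low value. They report only what shows in the picture. A call takes as long as a camera call. They do not tell look-alikes from the thing itself.
- viewer.outline_of(camera, label): "pixels" (420x560 bool, what is visible of it) and "at" ([column, row] in pixels, amid what is visible of it).
- viewer.pinpoint(camera, label): "at" ([column, row] in pixels: a listed point, or the origin of a listed thing).
The state is a dict: "clock": time; "q": joint angles; "qd": joint speeds; "joint_torque": joint torques, N m; "tool_pos": TCP position; "eef_rot": TCP orientation; "contact_force": force on the tool from outside, world axes, zero at the start; "moment": the same for the moment, N m; "opening": opening from 0.0 (shut) to 1.0 (fully open).
Only numpy, scipy, OpenCV 4.12 (cv2) and the standard library are available. Lean on these libraries where they do the work, as an engineer would, in place of code of your own. Each camera call takes 0.05 s, during which the arm holds its last target. There are 200 camera calls.

## Working session

There is one attempt and no reset: what is moved stays moved. The work goes in short steps, Python scripts to look and compute and a tool call to move; the robot and the scene stay as the last step left them, time stands still between calls to the robot, and variables do not carry over. Pictures are saved under pics/ and viewed, about 8 in all and at most 12, crops included, and the job is handed in when it is done.

Besides the shell and the picture viewer there is one more tool, called after ">>>" as name([rows], argument=value, ...), one row to a line, values as JSON. play_rows: Moves the arm, as the interface text tells. Its arguments: {"type":"object","properties":{"commands":{"type":"array","items":{"type":"object","properties":{"delta_rot":{"type":"array","items":{"type":"number","minimum":-1,"maximum":1}},"travel":{"type":"array","items":{"type":"number","minimum":-1,"maximum":1}},"gripper":{"type":"number"}}}},"force":{"type":"number"}},"required":["commands"]}

```bash
ls; mkdir -p pics; cat > h.py <<'E'
import numpy as np,cv2
from scipy.spatial.transform import Rotation as R
from plant import r,viewer
def snap(n):
    s=viewer.snapshot(n); a=np.array(s['attitude']); 
    s['R']=R.from_quat(a).as_matrix() if a.size==4 else a.reshape(3,3)
    s['K']=np.array([[s['fx'],0,s['cx']],[0,s['fy'],s['cy']],[0,0,1.]]);s['D']=np.array(s['distortion'],float)
    return s
def rays(s,uv):
    p=cv2.undistortPoints(np.array(uv,float).reshape(-1,1,2),s['K'],s['D']).reshape(-1,2)
    return np.c_[p[:,0],-p[:,1],-np.ones(len(p))]@s['R'].T
def world(s,uv,z=None):
    uv=np.array(uv,float).reshape(-1,2); d=rays(s,uv)
    if z is None:
        i=uv.round().astype(int); zz=s['z_map'][i[:,1],i[:,0]]
        return np.array(s['origin'])+d*zz[:,None]
    return np.array(s['origin'])+d*((z-s['origin'][2])/d[:,2])[:,None]
def cloud(s,mask):
    v,u=np.nonzero(mask&(s['z_map']>0)); return world(s,np.c_[u,v])
def proj(s,P):
    c=(np.array(P,float).reshape(-1,3)-s['origin'])@s['R']; c=c*[1,-1,-1]
    return cv2.projectPoints(c,np.zeros(3),np.zeros(3),s['K'],s['D'])[0].reshape(-1,2)
E
cat > a.py <<'E'
from h import *
np.set_printoptions(precision=3,suppress=True)
ims=[]
for n in ['scene','top']:
    s=snap(n); print(n,s['origin'],s['attitude'],s['fx'],s['D']); cv2.imwrite(f'pics/{n}0.png',s['color'][:,:,::-1])
    for l in ['plate','easel','rack','free_bay','light_switch_base','light_switch_tip','beaker','dishes']:
        for d in viewer.pinpoint(n,l)[:4]:
            print(' ',l,'conf %.2f'%d['conf'],np.array(d['at']).round(1), world(s,d['at'],0)[0],'depth',world(s,d['at'])[0])
print(r.get_state())
E
python3 a.py
```

```text
pics
scene [ 1.087 -0.415  0.579] [0.391 0.186 0.369 0.822] 403.37282636622825 [-0.001  0.     0.     0.     0.   ]
  plate conf 0.78 [363.6 179.6] [0.603 0.251 0.   ] depth [0.649 0.187 0.056]
  plate conf 0.69 [209.4 267.8] [ 0.593 -0.188  0.   ] depth [ 0.623 -0.202  0.036]
  plate conf 0.62 [294.  286.2] [ 0.734 -0.097  0.   ] depth [ 0.759 -0.119  0.041]
  plate conf 0.61 [159.6 231.3] [ 0.435 -0.21   0.   ] depth [ 0.465 -0.22   0.027]
  easel conf 0.87 [337.  178.8] [0.557 0.206 0.   ] depth [0.609 0.145 0.057]
  rack conf 0.82 [182.  250.2] [ 0.516 -0.203  0.   ] depth [ 0.62  -0.242  0.106]
  light_switch_base conf 0.81 [322.6 156.2] [0.46  0.253 0.   ] depth [0.486 0.225 0.024]
  light_switch_base conf 0.78 [228.8 344.9] [ 0.752 -0.254  0.   ] depth [ 0.767 -0.261  0.026]
  light_switch_base conf 0.77 [274.3 215.8] [0.56  0.002 0.   ] depth [ 0.583 -0.016  0.025]
  light_switch_base conf 0.67 [260.3 178.7] [0.429 0.067 0.   ] depth [ 0.536 -0.012  0.094]
  light_switch_tip conf 0.82 [204.1 297.3] [ 0.645 -0.233  0.   ] depth [ 0.723 -0.265  0.102]
  light_switch_tip conf 0.
[... 1587 characters left out ...]
onf 0.35 [275.2 228.1] [ 0.562 -0.006  0.   ] depth [ 0.554 -0.005  0.056]
  dishes conf 0.86 [223.2 148.6] [0.762 0.119 0.   ] depth [0.749 0.115 0.042]
  dishes conf 0.61 [275.4 228.6] [ 0.561 -0.007  0.   ] depth [ 0.552 -0.005  0.061]
{'clock': 0.9, 'q': array([-1.314,  0.689, -0.195,  1.565,  0.157,  0.902, -0.215]), 'qd': array([-0.001, -0.001, -0.004, -0.002,  0.001,  0.001, -0.002]), 'joint_torque': array([ -0.001, -52.749,  -1.268, -15.375,  -0.052,  -0.001,   0.   ]), 'tool_pos': array([0.138, 0.61 , 0.239]), 'eef_rot': array([ 0.111,  0.994,  0.   , -0.   ]), 'contact_force': array([-0.067, -0.846,  0.345]), 'moment': array([ 0.011, -0.019, -0.057]), 'opening': 0.9999654584284245}
```

View pics/scene0.png

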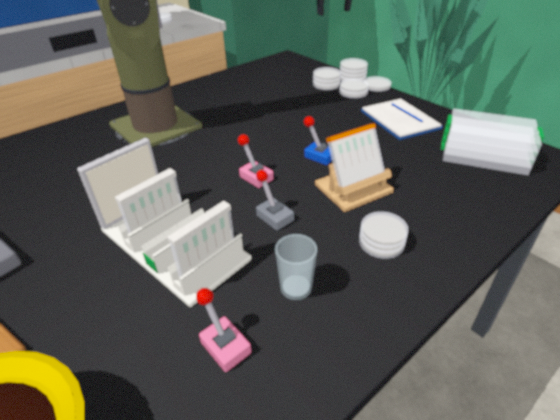

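View pics/top0.png

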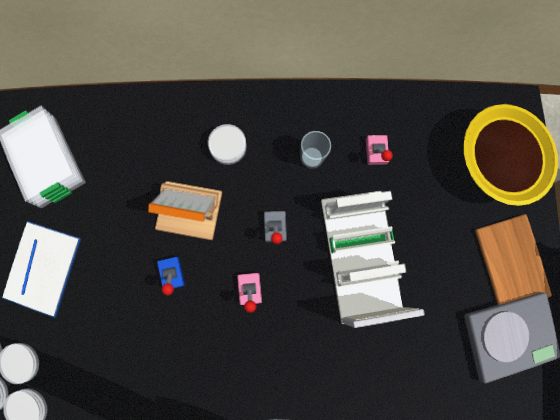

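Both views agree. The grey switch is at top px (275,228), next to the blue and pink look-alikes. The easel with the orange tape is at (188,210), and the green bay at (360,240) is the rack's middle bay. Next I'll measure these precisely.

```bash
cat > b.py <<'E'
from h import *
np.set_printoptions(precision=4,suppress=True)
def rect(P):
    (c,wh,a)=cv2.minAreaRect((P[:,:2]*1000).astype(np.float32)); return np.round(c,1),np.round(wh,1),round(a,1)
for n in ['top','scene']:
    s=snap(n); hsv=cv2.cvtColor(s['color'],cv2.COLOR_RGB2HSV); H,S,V=cv2.split(hsv)
    P=cloud(s,np.ones(H.shape,bool)); 
    full=np.zeros(H.shape+(3,)); v,u=np.nonzero(s['z_map']>0); full[v,u]=P
    X,Y,Z=full[...,0],full[...,1],full[...,2]
    print(n,'table z',np.median(Z[(abs(Z)<.02)&(X>.4)&(X<.8)]))
    near=(X>.45)&(X<.72)&(Y>.1)&(Y<.3)
    o=near&(H>4)&(H<14)&(S>200)&(V>120)&(Z>.1)
    Q=full[o]; print('tape',len(Q),Q.mean(0),np.percentile(Q,[2,98],axis=0),rect(Q))
    w=near&(Z>.008)&(Z<.03); Q=full[w]; print('easel base',len(Q),np.median(Q[:,2]),rect(Q), np.histogram(full[near&(Z>.005)][:,2],bins=np.arange(0.005,.16,.01))[0])
    m=near&(Z>.075)&~o; Q=full[m]; c=Q.mean(0); nn=np.linalg.svd(Q-c)[2][2]; print('plate plane',len(Q),c,nn,np.degrees(np.arccos(abs(nn[2]))),'yaw',np.degrees(np.arctan2(nn[1],nn[0])))
    reg=(X>.35)&(X<.72)&(Y<-.08)&(Y>-.34)
    g=reg&(H>50)&(H<80)&(S>150)&(V>60); Q=full[g]; print('green',len(Q),Q.mean(0),rect(Q),np.percentile(Q[:,2],[5,50,95]))
    for lo,hi in [(.006,.02),(.045,.062),(.115,.14),(.15,.17)]:
        Q=full[reg&(Z>lo)&(Z<hi)]; 
        if len(Q)>20: print('rack',lo,len(Q),rect(Q))
    sw=(abs(X-.555)<.06)&(abs(Y)<.04)
    for lo,hi in [(.01,.045),(.09,.12)]:
        Q=full[sw&(Z>lo)&(Z<hi)]; print('switch',lo,len(Q),Q.mean(0),rect(Q))
    rd=sw&((H<6)|(H>174))&(S>150); Q=full[rd];print('red',len(Q),Q.mean(0),np.percentile(Q[:,2],[2,98]))
    for l in ['beaker','dishes']:
        for d in viewer.outline_of(n,l)[:1]: 
            Q=cloud(s,d['pixels']); Q=Q[Q[:,2]>.01]; print(l,d['conf'],d['at'],rect(Q),Q[:,2].max())
    np.save(f'pics/{n}.npy',full)
E
python3 b.py
```

```text
top table z 0.0001558517890856148
tape 125 [0.5815 0.207  0.1399] [[0.5647 0.1495 0.1344]
 [0.5981 0.2635 0.1453]] (array([580.4, 207.4]), array([119.9,  17.7]), 78.3)
easel base 1430 0.012324544516119529 (array([555.4, 210.5]), array([139., 226.]), 79.8) [1157  249  173  166  320  114   99  111  109  105  105   99  126  449
   18]
plate plane 997 [0.596  0.2    0.1174] [-0.8055  0.1725 -0.5669] 55.46229977637155 yaw 167.9096786470156
green 318 [ 0.5254 -0.2062  0.0162] (array([ 527.2, -206.2]), array([ 30.3, 147.1]), 9.3) [0.0094 0.0128 0.0442]
rack 0.006 4707 (array([ 536.6, -210.4]), array([366.5, 236.9]), 3.5)
rack 0.045 1262 (array([ 542.1, -199.1]), array([380.7, 157.2]), 12.7)
rack 0.115 1040 (array([ 485.1, -211.3]), array([256.7, 127.5]), 7.7)
rack 0.15 328 (array([ 353. , -233.1]), array([ 16.2, 139.7]), 6.3)
switch 0.01 521 [ 0.5693 -0.0034  0.0262] (array([565.1,  -4.2]), array([49.7, 69.5]), 89.5)
switch 0.09 109 [ 0.5276 -0.0043  0.1013] (array([527.8,  -3.9]), array([24., 24.]), 89.3)
red 100 [ 0.5265 -0.0057  0.0947] [-0.001   0.1081]
beaker 0.78 [314.6, 147.9] (array([736.1, -98.8]), array([66.5, 69. ]), 86.5) 0.10440493147236762
dishes 0.83 [224.8, 144.2] (array([766.5, 106.5]), array([91.7, 85.7]), 0.6) 0.04842875426380511
scene table z 0.00048642666744957985b.py:13: RuntimeWarning: Mean of empty slice.
  Q=full[o]; print('tape',len(Q),Q.mean(0),np.percentile(Q,[2,98],axis=0),rect(Q))
  ret = um.true_divide(
Traceback (most recent call last):
  File "b.py", line 13, in <module>
    Q=full[o]; print('tape',len(Q),Q.mean(0),np.percentile(Q,[2,98],axis=0),rect(Q))
                                             ~~~~~~~~~~~~~^^^^^^^^^^^^^^^^^
IndexError: index -1 is out of bounds for axis 0 with size 0
```

```bash
cat > c.py <<'E'
from h import *
import sys
from scipy.optimize import least_squares
np.set_printoptions(precision=4,suppress=True)
def rz(a): return R.from_euler('z',a,degrees=True).as_matrix()
def box(x0,x1,y0,y1,z0,z1):
    c=np.array([[x,y,z] for x in(x0,x1) for y in(y0,y1) for z in(z0,z1)]); 
    return c,[(0,1),(2,3),(4,5),(6,7),(0,2),(1,3),(4,6),(5,7),(0,4),(1,5),(2,6),(3,7)]
py=float(sys.argv[1]);ry=float(sys.argv[2])
Rp=rz(py)@R.from_euler('y',-30,degrees=True).as_matrix()
top=np.array([.5805,.207,.140]); po=top-Rp@[0,0,.12]; eo=po-rz(py)@[.09,0,.036]
fb=np.array([float(sys.argv[3]),float(sys.argv[4]),.012]); print('plate',po,'easel',eo)
items=[(po,Rp,box(-.0085,.0085,-.06,.06,0,.12),(0,255,255)),(eo,rz(py),box(0,.12,-.07,.07,0,.012),(255,0,0)),
 (fb,rz(ry),box(-.0105,.0105,-.064,.064,0,.039),(255,0,255)),(fb,rz(ry),box(-.183,-.169,-.075,.075,-.012,.15),(255,0,0)),
 (fb,rz(ry),box(-.0885,-.0715,-.06,.06,0,.12),(0,0,255)),(fb,rz(ry),box(.0715,.0885,-.06,.06,0,.12),(0,0,255))]
out=[]
for n,(x0,x1,y0,y1) in [('top',(140,440,130,340)),('scene',(70,420,110,310))]:
    s=snap(n); im=cv2.resize(s['color'][:,:,::-1].copy(),None,fx=2,fy=2,interpolation=cv2.INTER_CUBIC)
    for o,M,(c,E),col in items:
        q=proj(s,o+c@M.T)*2+.5
        for a,b in E: cv2.line(im,tuple(q[a].round().astype(int)),tuple(q[b].round().astype(int)),col,1,cv2.LINE_AA)
    cv2.imwrite(f'pics/ov_{n}{sys.argv[5]}.png',im[2*y0:2*y1,2*x0:2*x1])
s=snap('scene');F=np.load('pics/top.npy')
full=np.zeros((420,560,3));v,u=np.nonzero(s['z_map']>0);full[v,u]=cloud(s,np.ones((420,560),bool))
H,S,V=cv2.split(cv2.cvtColor(s['color'],cv2.COLOR_RGB2HSV))
o=np.zeros(H.shape,bool);o[115:150,320:390]=1; o&=(H<18)&(S>170)&(full[...,2]>.1); Q=full[o]
print('tape scene',len(Q),Q.mean(0),cv2.minAreaRect((Q[:,:2]*1000).astype(np.float32)),np.percentile(Q[:,2],[5,95]))
E
python3 c.py -12 9 .5272 -.2062 1
```

```text
plate [0.6392 0.1945 0.0361] easel [0.5512 0.2132 0.0001]
tape scene 71 [0.583  0.1987 0.14  ] ((582.7050170898438, 209.37411499023438), (120.99695587158203, 19.525848388671875), 78.31044006347656) [0.1364 0.1442]
```

View pics/ov_top1.png

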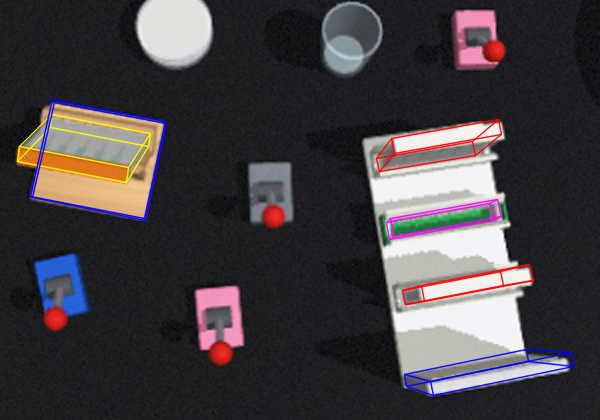

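View pics/ov_scene1.png

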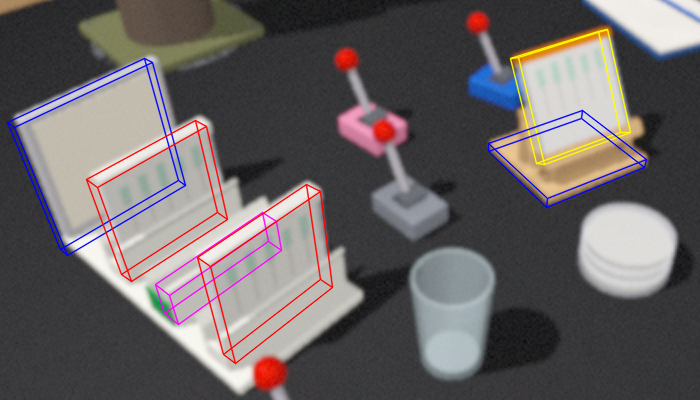

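The plate and easel overlays fit in both views. The rack overlay is a few px too far right and up in the scene view, and the plate tops start around scene px (90,183) and (205,262) in the zoomed crop. I'll refine the rack from the plate tops and the panel top.

```bash
cat > d.py <<'E'
from h import *
np.set_printoptions(precision=4,suppress=True)
for n in ['top','scene']:
    s=snap(n); full=np.zeros((420,560,3));v,u=np.nonzero(s['z_map']>0);full[v,u]=cloud(s,np.ones((420,560),bool))
    X,Y,Z=np.moveaxis(full,2,0); 
    L=(X-.527)*np.cos(np.radians(9))+(Y+.206)*np.sin(np.radians(9)); W=-(X-.527)*np.sin(np.radians(9))+(Y+.206)*np.cos(np.radians(9))
    reg=(abs(W)<.09)
    for nm,l,z0,z1 in [('panel',-.176,.155,.168),('p-',-.08,.126,.138),('p+',.08,.126,.138),('bayfloor',0,.01,.016)]:
        m=reg&(abs(L-l)<.03)&(Z>z0)&(Z<z1)
        if nm=='bayfloor': m&=(s['color'][...,1]>1.5*s['color'][...,0])
        Q=full[m]; 
        if len(Q)<10: print(n,nm,len(Q));continue
        k=(np.percentile(L[m],[3,97])+0,np.percentile(W[m],[3,97]))
        f=np.polyfit(W[m],L[m],1)
        (c,wh,a)=cv2.minAreaRect((Q[:,:2]*1000).astype(np.float32))
        print(n,nm,len(Q),'z',np.median(Q[:,2]),'mean LW',np.median(L[m]),W[m].mean(),'L,W rng',*k,'slope deg %.2f'%np.degrees(np.arctan(-f[0])),np.round(c,1),np.round(wh,1),round(a,1))
    for d in viewer.pinpoint(n,'free_bay')[:2]: print(n,'fb',d['conf'],world(s,d['at'],.012))
    for d in viewer.pinpoint(n,'rack')[:2]: print(n,'rack',d['conf'],world(s,d['at'],.0))
E
python3 d.py
```

```text
top panel 514 z 0.16116775021708718 mean LW -0.17725392884692862 0.005798380914218612 L,W rng [-0.1851 -0.1702] [-0.0644  0.0761] slope deg -1.24 [ 351.2 -228.9] [ 16.5 150. ] 7.9
top p- 466 z 0.132054706883517 mean LW -0.08234508113303449 0.0032890528489095397 L,W rng [-0.0911 -0.0735] [-0.0538  0.0592] slope deg -1.84 [ 445.2 -216.7] [ 18.  119.6] 7.1
top p+ 468 z 0.13167493848224876 mean LW 0.07681717758677366 -0.0009409405262388685 L,W rng [0.0679 0.086 ] [-0.0584  0.0558] slope deg -1.37 [ 603.5 -195.5] [ 18.7 120.6] 7.4
top bayfloor 291 z 0.012826014415497466 mean LW -0.0010636053269540598 -0.0030300429258379195 L,W rng [-0.0088  0.0067] [-0.0593  0.056 ] slope deg -1.32 [ 526.6 -207.7] [ 16.4 121.9] 7.4
top fb 0.76 [[ 0.5197 -0.212   0.012 ]]
top fb 0.52 [[0.7671 0.1078 0.012 ]]
top rack 0.76 [[ 0.5243 -0.2049  0.    ]]
scene panel 498 z 0.1610434513861199 mean LW -0.1716349603641263 0.0015201981444459814 L,W rng [-0.1815 -0.1671] [-0.0648  0.0749] slope deg -1.83 [ 353.  -226.7] [ 17.6 149.3] 7.3
scene p- 548 z 0.13224353919850573 mean LW -0.07617413629019221 0.0015565221308233956 L,W rng [-0.0889 -0.0698] [-0.0542  0.061 ] slope deg -1.92 [ 447.3 -214. ] [ 21.2 121.6] 7.5
scene p+ 690 z 0.13216517161941807 mean LW 0.08209754134844452 -0.004312741014934669 L,W rng [0.0707 0.0896] [-0.0591  0.0555] slope deg -1.83 [ 606.2 -193.8] [ 19.9 121.4] 7.2
scene bayfloor 0
scene rack 0.96 [[ 0.5224 -0.2052  0.    ]]
```

```bash
cat > g.py <<'E'
from h import *
from scipy.spatial.transform import Slerp
np.set_printoptions(precision=4,suppress=True)
def rz(a): return R.from_euler('z',a,degrees=True)
YP=-11.8; TOP=np.array([.5815,.2084,.140]); PR=rz(YP)*R.from_euler('y',-30,degrees=True); U=PR.apply([0,0,1])
FB=np.array([.5258,-.2055,.012]); YR=7.5
def tool(z,y):
    z=np.array(z);y=np.array(y); return R.from_matrix(np.c_[np.cross(y,z),y,z])
GR=tool(-U,PR.apply([1,0,0])); PL=tool([0,0,-1],rz(YR).apply([1,0,0]))
def plan(*goals,start=None):
    if start is None:
        s=r.get_state(); p,q=np.array(s['tool_pos']),R.from_quat(s['eef_rot']); print('t',s['clock'],p,'F',np.round(s['contact_force'],1),'open',s['opening'])
    else: p,q=start
    for g,G in goals:
        n=int(max(1,np.ceil(max(abs(q.inv().apply(np.array(g)-p)))/.148)))
        sl=Slerp([0,1],R.concatenate([q,G])); p0=p
        for i in range(1,n+1):
            p2=p0+(np.array(g)-p0)*i/n; q2=sl(i/n)
            t=q.inv().apply(p2-p)/.15; w=(q.inv()*q2).as_rotvec()/np.pi
            print('->',p2,'travel',t.round(3).tolist(),'rot',w.round(3).tolist(),'rows>=%d'%np.ceil(max(np.linalg.norm(t)*.15/.0625,np.linalg.norm(w)*180/10.7)))
            p,q=p2,q2
E
python3 - <<'E'
from g import *
plan((TOP+.075*U+[0,0,.04],GR),(TOP+.06*U,GR),(TOP-.038*U,GR))
print(TOP-.038*U,GR.as_quat())
E
```

```text
t 1.55 [0.138  0.6096 0.2388] F [-0.4  0.3 -0. ] open 0.9978795371653205
-> [0.2397 0.5112 0.2403] travel [-0.806, -0.49, -0.01] rot [-0.033, -0.032, 0.121] rows>=3
-> [0.3414 0.4128 0.2419] travel [-0.929, -0.159, 0.045] rot [-0.033, -0.032, 0.121] rows>=3
-> [0.4431 0.3145 0.2434] travel [-0.914, 0.186, 0.141] rot [-0.033, -0.032, 0.121] rows>=3
-> [0.5448 0.2161 0.245 ] travel [-0.764, 0.487, 0.263] rot [-0.033, -0.032, 0.121] rows>=3
-> [0.5521 0.2145 0.192 ] travel [0.0, -0.133, 0.331] rot [0.0, 0.0, 0.0] rows>=1
-> [0.6001 0.2045 0.1071] travel [-0.0, 0.0, 0.653] rot [0.0, 0.0, 0.0] rows>=2
[0.6001 0.2045 0.1071] [0.7496 0.6092 0.1632 0.2009]
```

>>> play_rows([
  {"travel":[-0.4,-0.245,0],"delta_rot":[-0.016,-0.016,0.06],"gripper":1},
  {"travel":[-0.806,-0.49,-0.01],"delta_rot":[-0.033,-0.032,0.121],"gripper":1},
  {"travel":[-0.806,-0.49,-0.01],"delta_rot":[-0.033,-0.032,0.121],"gripper":1},
  {"travel":[-0.806,-0.49,-0.01],"delta_rot":[-0.033,-0.032,0.121],"gripper":1},
])

```text
clock: 2.05
tool_pos: [0.2401, 0.5112, 0.2406]
eef_rot: [0.297, 0.952, 0.046, 0.055]
contact_force: [0.0, 0.1, -0.0]
opening: 1.003
```

>>> play_rows([
  {"travel":[-0.464,-0.08,0.02],"delta_rot":[-0.016,-0.016,0.06],"gripper":1},
  {"travel":[-0.929,-0.159,0.045],"delta_rot":[-0.033,-0.032,0.121],"gripper":1},
  {"travel":[-0.929,-0.159,0.045],"delta_rot":[-0.033,-0.032,0.121],"gripper":1},
  {"travel":[-0.929,-0.159,0.045],"delta_rot":[-0.033,-0.032,0.121],"gripper":1},
])

```text
clock: 2.55
tool_pos: [0.3408, 0.4144, 0.2416]
eef_rot: [0.468, 0.872, 0.09, 0.108]
contact_force: [-1.6, 0.1, 0.1]
opening: 1.0
```

>>> play_rows([
  {"travel":[-0.457,0.093,0.07],"delta_rot":[-0.016,-0.016,0.06],"gripper":1},
  {"travel":[-0.914,0.186,0.141],"delta_rot":[-0.033,-0.032,0.121],"gripper":1},
  {"travel":[-0.914,0.186,0.141],"delta_rot":[-0.033,-0.032,0.121],"gripper":1},
  {"travel":[-0.914,0.186,0.141],"delta_rot":[-0.033,-0.032,0.121],"gripper":1},
])

```text
clock: 3.05
tool_pos: [0.4425, 0.3162, 0.2426]
eef_rot: [0.622, 0.756, 0.13, 0.156]
contact_force: [-0.2, 0.6, -0.3]
opening: 0.999
```

>>> play_rows([
  {"travel":[-0.382,0.243,0.13],"delta_rot":[-0.016,-0.016,0.06],"gripper":0.5},
  {"travel":[-0.764,0.487,0.263],"delta_rot":[-0.033,-0.032,0.121],"gripper":0.5},
  {"travel":[-0.764,0.487,0.263],"delta_rot":[-0.033,-0.032,0.121],"gripper":0.5},
  {"travel":[-0.764,0.487,0.263],"delta_rot":[-0.033,-0.032,0.121],"gripper":0.5},
  {"travel":[-0.764,0.487,0.263],"delta_rot":[-0.033,-0.032,0.121],"gripper":0.5},
])

```text
clock: 3.68
tool_pos: [0.5431, 0.218, 0.2435]
eef_rot: [0.75, 0.609, 0.164, 0.198]
contact_force: [0.1, 0.5, 0.6]
opening: 0.753
```

```bash
python3 - <<'E'
from g import *
plan((TOP+.06*U,GR),(TOP-.038*U,GR)); print(r.get_state()['q'])
E
```

```text
t 3.675 [0.5431 0.218  0.2435] F [0.1 0.5 0.6] open 0.7533664793548985
-> [0.5521 0.2145 0.192 ] travel [-0.013, -0.115, 0.33] rot [-0.001, -0.002, -0.001] rows>=1
-> [0.6001 0.2045 0.1071] travel [-0.0, 0.0, 0.653] rot [0.0, 0.0, 0.0] rows>=2
[-1.0535  0.625   0.6138  2.1196  0.1751  0.1111 -0.9777]
```

>>> play_rows([
  {"travel":[-0.013,-0.115,0.33],"delta_rot":[-0.001,-0.002,-0.001],"gripper":0.2},
  {"travel":[-0.013,-0.115,0.33],"delta_rot":[-0.001,-0.002,-0.001],"gripper":0.2},
  {"travel":[-0.013,-0.115,0.33],"delta_rot":[-0.001,-0.002,-0.001],"gripper":0.2},
])

```text
clock: 4.05
tool_pos: [0.5552, 0.2143, 0.2077]
eef_rot: [0.75, 0.608, 0.161, 0.207]
contact_force: [1.3, -0.8, 0.2]
opening: 0.604
```

```bash
python3 - <<'E'
from g import *
plan((TOP-.038*U,GR)); print(r.get_state()['q'])
for n in ['scene']:
    s=snap(n); cv2.imwrite('pics/pre.png',cv2.resize(s['color'][80:240,260:460,::-1],None,fx=3,fy=3))
E
```

```text
t 4.05 [0.5552 0.2143 0.2077] F [ 1.3 -0.8  0.2] open 0.6037639462586485
-> [0.6001 0.2045 0.1071] travel [0.006, -0.075, 0.733] rot [0.002, 0.004, 0.0] rows>=2
[-0.9983  0.6957  0.5511  2.1265  0.991   0.0569 -1.8116]
```

View pics/pre.png

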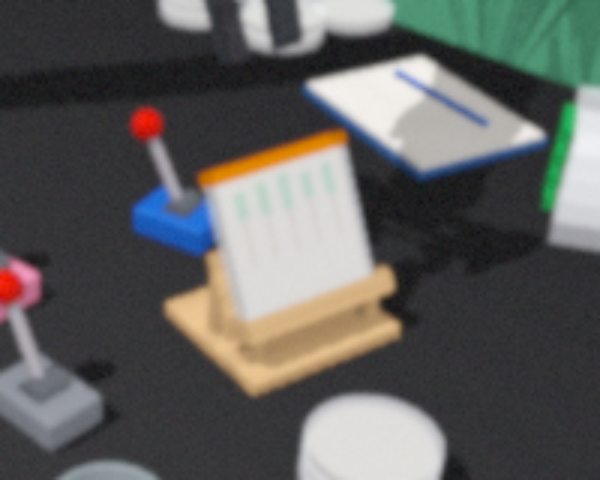

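>>> play_rows([
  {"travel":[0,0,-0.3],"delta_rot":[0,0,-0.06],"gripper":0.2},
  {"travel":[0,0,-0.4],"delta_rot":[0,0,-0.12],"gripper":0.2},
  {"travel":[0,0,-0.4],"delta_rot":[0,0,-0.24],"gripper":0.2},
  {"travel":[0,0,-0.4],"delta_rot":[0,0,-0.36],"gripper":0.2},
  {"travel":[0,0,-0.4],"delta_rot":[0,0,-0.48],"gripper":0.2},
  {"travel":[0,0,-0.4],"delta_rot":[0,0,-0.5],"gripper":0.2},
  {"travel":[0,0,-0.4],"delta_rot":[0,0,-0.5],"gripper":0.2},
  {"travel":[0,0,-0.4],"delta_rot":[0,0,-0.5],"gripper":0.2},
  {"travel":[0,0,-0.4],"delta_rot":[0,0,-0.5],"gripper":0.2},
  {"travel":[0,0,-0.4],"delta_rot":[0,0,-0.5],"gripper":0.2},
])

```text
clock: 5.35
tool_pos: [0.5257, 0.2202, 0.2602]
eef_rot: [0.102, 0.96, -0.033, 0.26]
contact_force: [-0.2, 0.3, -0.5]
opening: 0.6
```

```bash
cat >> g.py <<'E'
GF=tool(-U,-PR.apply([1,0,0]))
def tilt(T,deg): return T*R.from_euler('y',deg,degrees=True)
E
python3 - <<'E'
from g import *
print(r.get_state()['q'],r.get_state()['eef_rot'])
for a in (15,-15):
  G=tilt(GF,a); plan((TOP+.08*-G.apply([0,0,1])+[0,0,.03],G))
E
```

```text
[-0.7121  0.5044 -0.0088  2.1138  1.1701  0.4681 -0.4149] [ 0.1017  0.9597 -0.033   0.2599]
t 5.35 [0.5257 0.2202 0.2602] F [-0.2  0.3 -0.5] open 0.6000812201129277
-> [0.5479 0.2366 0.2369] travel [-0.027, 0.139, 0.194] rot [0.061, 0.064, -0.498] rows>=9
t 5.35 [0.5257 0.2202 0.2602] F [-0.2  0.3 -0.5] open 0.6000812201129277
-> [0.5394 0.196  0.2369] travel [-0.028, -0.137, 0.198] rot [-0.07, -0.067, -0.497] rows>=9
```

>>> play_rows([
  {"travel":[-0.004,0.02,0.03],"delta_rot":[0.008,0.008,-0.06],"gripper":0.2},
  {"travel":[-0.007,0.035,0.05],"delta_rot":[0.015,0.016,-0.12],"gripper":0.2},
  {"travel":[-0.014,0.07,0.1],"delta_rot":[0.03,0.032,-0.25],"gripper":0.2},
  {"travel":[-0.02,0.1,0.15],"delta_rot":[0.045,0.048,-0.37],"gripper":0.2},
  {"travel":[-0.027,0.139,0.194],"delta_rot":[0.061,0.064,-0.498],"gripper":0.2},
  {"travel":[-0.027,0.139,0.194],"delta_rot":[0.061,0.064,-0.498],"gripper":0.2},
  {"travel":[-0.027,0.139,0.194],"delta_rot":[0.061,0.064,-0.498],"gripper":0.2},
  {"travel":[-0.027,0.139,0.194],"delta_rot":[0.061,0.064,-0.498],"gripper":0.2},
  {"travel":[-0.027,0.139,0.194],"delta_rot":[0.061,0.064,-0.498],"gripper":0.2},
  {"travel":[-0.027,0.139,0.194],"delta_rot":[0.061,0.064,-0.498],"gripper":0.2},
  {"travel":[-0.027,0.139,0.194],"delta_rot":[0.061,0.064,-0.498],"gripper":0.2},
])

```text
clock: 6.72
tool_pos: [0.5486, 0.2354, 0.2369]
eef_rot: [-0.576, 0.765, -0.28, 0.064]
contact_force: [-0.3, 0.0, -0.4]
opening: 0.599
```

```bash
python3 - <<'E'
from g import *
print(r.get_state()['q'],r.get_state()['eef_rot'])
for a in (15,0,-15):
  G=tilt(GF,a); Z=G.apply([0,0,1]); C=TOP-.019*U  # grasp point 19 below top
  plan((C-.08*Z,G),(C+.019*Z,G))
E
```

```text
[-0.5868  0.6708 -0.3363  1.8725  1.0502  0.9567  1.2255] [-0.5763  0.7653 -0.2796  0.0636]
t 6.725 [0.5486 0.2354 0.2369] F [-0.3  0.  -0.4] open 0.5994003946910783
-> [0.5572 0.2346 0.1905] travel [-0.084, 0.105, 0.285] rot [-0.0, -0.001, -0.001] rows>=1
-> [0.5988 0.1998 0.1077] travel [0.0, -0.0, 0.66] rot [0.0, 0.0, 0.0] rows>=2
t 6.725 [0.5486 0.2354 0.2369] F [-0.3  0.  -0.4] open 0.5994003946910783
-> [0.5516 0.2146 0.1928] travel [0.054, 0.105, 0.303] rot [-0.0, -0.084, -0.001] rows>=2
-> [0.6001 0.2045 0.1071] travel [0.0, 0.0, 0.66] rot [-0.0, 0.0, 0.0] rows>=2
t 6.725 [0.5486 0.2354 0.2369] F [-0.3  0.  -0.4] open 0.5994003946910783
-> [0.5487 0.1941 0.1905] travel [0.183, 0.105, 0.357] rot [-0.0, -0.167, -0.001] rows>=3
-> [0.6008 0.2094 0.1077] travel [0.0, -0.0, 0.66] rot [-0.0, 0.0, 0.0] rows>=2
```

>>> play_rows([
  {"travel":[-0.084,0.105,0.285],"delta_rot":[0,-0.001,-0.001],"gripper":0.2},
  {"travel":[-0.084,0.105,0.285],"delta_rot":[0,-0.001,-0.001],"gripper":0.2},
  {"travel":[-0.084,0.105,0.285],"delta_rot":[0,-0.001,-0.001],"gripper":0.2},
])

```text
clock: 7.1
tool_pos: [0.5577, 0.2346, 0.1914]
eef_rot: [-0.578, 0.764, -0.279, 0.065]
contact_force: [0.3, 0.4, -0.5]
opening: 0.599
```

```bash
python3 - <<'E'
from g import *
print(r.get_state()['q'])
G=tilt(GF,15); Z=G.apply([0,0,1]); C=TOP-.019*U
plan((C+.019*Z,G))
E
```

```text
[-0.5942  0.7455 -0.3065  1.892   1.1336  0.8965  1.1357]
t 7.1 [0.5577 0.2346 0.1914] F [ 0.3  0.4 -0.5] open 0.5991098442237269
-> [0.5988 0.1998 0.1077] travel [-0.0, 0.007, 0.664] rot [-0.001, 0.0, 0.0] rows>=2
```

>>> play_rows([
  {"travel":[0,0.007,0.2],"delta_rot":[0,0,0],"gripper":0.2},
  {"travel":[0,0.007,0.4],"delta_rot":[0,0,0],"gripper":0.2},
  {"travel":[0,0.007,0.58],"delta_rot":[0,0,0],"gripper":0.2},
  {"travel":[0,0.007,0.664],"delta_rot":[0,0,0],"gripper":0.2},
  {"travel":[0,0.007,0.664],"delta_rot":[0,0,0],"gripper":0.2},
  {"travel":[0,0.007,0.664],"delta_rot":[0,0,0],"gripper":0.2},
])

```text
clock: 7.85
tool_pos: [0.5987, 0.2008, 0.1077]
eef_rot: [-0.579, 0.764, -0.279, 0.065]
contact_force: [0.1, 0.5, -0.3]
opening: 0.601
```

```bash
python3 - <<'E'
from g import *
G=tilt(GF,15); Z=G.apply([0,0,1]); C=TOP-.019*U
plan((C+.019*Z,G)); print(r.get_state()['q'])
s=snap('scene');a=s['color'][80:230,280:430,::-1]; s=snap('top'); b=s['color'][130:280,110:260,::-1]
cv2.imwrite('pics/grasp.png',np.hstack([cv2.resize(a,(400,400)),cv2.resize(b,(400,400))]))
E
```

```text
t 7.85 [0.5987 0.2008 0.1077] F [ 0.1  0.5 -0.3] open 0.6011421504939909
-> [0.5988 0.1998 0.1077] travel [0.006, -0.001, 0.003] rot [-0.001, 0.001, 0.0] rows>=1
[-0.5439  0.8909 -0.2344  1.893   1.328   0.778   1.0032]
```

View pics/grasp.png

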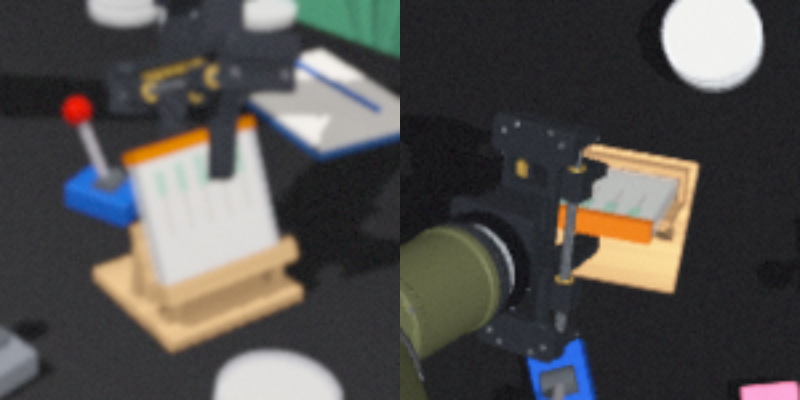

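```bash
python3 - <<'E'
from g import *
s=snap('scene'); n=PR.apply([1,0,0]); t=r.get_state()['tool_pos']
print(proj(s,[t+n*.027,t+n*.044,TOP,TOP+PR.apply([.0,.06,0]),TOP-PR.apply([0,.06,0])]))
E
```

```text
[[359.5029 147.9393]
 [364.1716 147.5961]
 [350.2307 131.48  ]
 [371.7331 124.7696]
 [327.6154 138.5379]]
```

>>> play_rows([
  {"travel":[0,0,0],"delta_rot":[0,0,0],"gripper":-0.3},
  {"travel":[0,0,0],"delta_rot":[0,0,0],"gripper":-0.8},
  {"travel":[0,0,0],"delta_rot":[0,0,0],"gripper":-1},
  {"travel":[0,0,0],"delta_rot":[0,0,0],"gripper":-1},
  {"travel":[0,0,0],"delta_rot":[0,0,0],"gripper":-1},
  {"travel":[0,0,0],"delta_rot":[0,0,0],"gripper":-1},
], force=25)

```text
clock: 8.75
tool_pos: [0.5985, 0.1996, 0.1065]
eef_rot: [-0.578, 0.764, -0.279, 0.064]
contact_force: [-1.0, 0.6, -0.2]
opening: 0.19
```

```bash
cat >> g.py <<'E'
GT=tilt(GF,15); REL=PR.inv()*GT          # plate->tool rotation
TIN=np.array([0,0,.101])+REL.apply([0,0,.019])  # TCP in plate frame
def tcp(o,P): return (np.array(o)+P.apply(TIN),P*REL)
PA=rz(YR+180)
E
python3 - <<'E'
from g import *
s=r.get_state(); p=np.array(s['tool_pos']); q=R.from_quat(s['eef_rot'])
A=p+.075*U; plan((p+.04*U,q),(A,q),(A+[0.0,0,.09],q))
E
```

```text
t 8.75 [0.5985 0.1996 0.1065] F [-1.   0.6 -0.2] open 0.19030744527490348
-> [0.5789 0.2037 0.1411] travel [0.069, -0.0, -0.258] rot [0.0, 0.0, 0.0] rows>=1
-> [0.5618 0.2073 0.1714] travel [0.06, -0.0, -0.225] rot [0.0, 0.0, 0.0] rows>=1
-> [0.5618 0.2073 0.2614] travel [0.135, -0.3, -0.502] rot [0.0, 0.0, 0.0] rows>=2
```

>>> play_rows([
  {"travel":[0.02,0,-0.07],"delta_rot":[0,0,0],"gripper":-1},
  {"travel":[0.045,0,-0.16],"delta_rot":[0,0,0],"gripper":-1},
  {"travel":[0.069,0,-0.258],"delta_rot":[0,0,0],"gripper":-1},
  {"travel":[0.129,0,-0.483],"delta_rot":[0,0,0],"gripper":-1},
  {"travel":[0.2,-0.15,-0.73],"delta_rot":[0,0,0],"gripper":-1},
  {"travel":[0.264,-0.3,-0.985],"delta_rot":[0,0,0],"gripper":-1},
  {"travel":[0.264,-0.3,-0.985],"delta_rot":[0,0,0],"gripper":-1},
  {"travel":[0.264,-0.3,-0.985],"delta_rot":[0,0,0],"gripper":-1},
])

```text
clock: 9.75
tool_pos: [0.5612, 0.2071, 0.2616]
eef_rot: [-0.579, 0.764, -0.279, 0.064]
contact_force: [0.4, 0.7, -1.4]
opening: 0.191
```

```bash
python3 - <<'E'
from g import *
print(r.get_state()['q'])
print(PR.apply([0,0,1]))
plan(tcp([.57,.0,.18],rz(-90)),tcp([FB[0],FB[1],.18],PA))
plan(tcp([.56,.0,.18],rz(0)),tcp([FB[0],FB[1],.18],rz(YR)))
E
```

```text
[-0.5333  0.6226 -0.328   1.8748  1.0316  0.943   1.3141]
[-0.4894  0.1022  0.866 ]
t 9.75 [0.5612 0.2071 0.2616] F [ 0.4  0.7 -1.4] open 0.19059398101025604
-> [0.5631 0.1035 0.2621] travel [0.631, -0.134, 0.245] rot [-0.123, 0.057, 0.187] rows>=4
-> [0.5651 0.     0.2626] travel [0.383, -0.536, 0.205] rot [-0.123, 0.057, 0.187] rows>=4
-> [ 0.5451 -0.1003  0.2626] travel [0.129, -0.669, 0.034] rot [-0.059, -0.0, 0.221] rows>=4
-> [ 0.5252 -0.2006  0.2626] travel [-0.329, -0.591, -0.088] rot [-0.059, -0.0, 0.221] rows>=4
t 9.75 [0.5612 0.2071 0.2616] F [ 0.4  0.7 -1.4] open 0.19059398101025604
-> [0.5606 0.1011 0.2621] travel [0.652, -0.122, 0.244] rot [-0.072, -0.009, -0.052] rows>=2
-> [ 0.56   -0.0049  0.2626] travel [0.673, -0.064, 0.205] rot [-0.072, -0.009, -0.052] rows>=2
-> [ 0.5432 -0.1076  0.2626] travel [0.662, 0.112, 0.177] rot [0.005, 0.0, -0.02] rows>=2
-> [ 0.5264 -0.2104  0.2626] travel [0.653, 0.156, 0.175] rot [0.005, -0.0, -0.02] rows>=2
```

>>> play_rows([
  {"travel":[0.15,-0.03,0.06],"delta_rot":[-0.03,0.014,0.046],"gripper":-1},
  {"travel":[0.3,-0.065,0.12],"delta_rot":[-0.06,0.028,0.093],"gripper":-1},
  {"travel":[0.47,-0.1,0.18],"delta_rot":[-0.092,0.042,0.14],"gripper":-1},
  {"travel":[0.631,-0.134,0.245],"delta_rot":[-0.123,0.057,0.187],"gripper":-1},
  {"travel":[0.631,-0.134,0.245],"delta_rot":[-0.123,0.057,0.187],"gripper":-1},
  {"travel":[0.631,-0.134,0.245],"delta_rot":[-0.123,0.057,0.187],"gripper":-1},
])

```text
clock: 10.5
tool_pos: [0.5628, 0.1044, 0.2609]
eef_rot: [-0.31, 0.938, -0.149, -0.037]
contact_force: [-0.9, 0.7, -1.0]
opening: 0.191
```

>>> play_rows([
  {"travel":[0.095,-0.134,0.05],"delta_rot":[-0.03,0.014,0.046],"gripper":-1},
  {"travel":[0.19,-0.268,0.1],"delta_rot":[-0.06,0.028,0.093],"gripper":-1},
  {"travel":[0.287,-0.4,0.15],"delta_rot":[-0.092,0.042,0.14],"gripper":-1},
  {"travel":[0.383,-0.536,0.205],"delta_rot":[-0.123,0.057,0.187],"gripper":-1},
  {"travel":[0.383,-0.536,0.205],"delta_rot":[-0.123,0.057,0.187],"gripper":-1},
  {"travel":[0.383,-0.536,0.205],"delta_rot":[-0.123,0.057,0.187],"gripper":-1},
])

```text
clock: 11.25
tool_pos: [0.565, 0.0028, 0.2622]
eef_rot: [-0.002, 0.991, 0.001, -0.132]
contact_force: [1.1, 0.3, -1.2]
opening: 0.191
```

```bash
python3 - <<'E'
from g import *
print(r.get_state()['q'])
plan(tcp([FB[0],FB[1],.18],PA))
E
```

```text
[ 0.0841  0.7198 -0.3007  1.4645  0.1581  1.2484  1.3331]
t 11.25 [0.565  0.0028 0.2622] F [ 1.1  0.3 -1.2] open 0.1914878734684131
-> [ 0.5451 -0.0989  0.2624] travel [0.131, -0.678, 0.032] rot [-0.059, -0.001, 0.222] rows>=4
-> [ 0.5252 -0.2006  0.2626] travel [-0.334, -0.598, -0.092] rot [-0.059, -0.001, 0.222] rows>=4
```

Joints are comfortable, so I'll continue.

>>> play_rows([
  {"travel":[0.03,-0.17,0.01],"delta_rot":[-0.015,0,0.055],"gripper":-1},
  {"travel":[0.065,-0.34,0.02],"delta_rot":[-0.03,0,0.11],"gripper":-1},
  {"travel":[0.1,-0.51,0.025],"delta_rot":[-0.045,0,0.166],"gripper":-1},
  {"travel":[0.131,-0.678,0.032],"delta_rot":[-0.059,-0.001,0.222],"gripper":-1},
  {"travel":[0.131,-0.678,0.032],"delta_rot":[-0.059,-0.001,0.222],"gripper":-1},
  {"travel":[0.131,-0.678,0.032],"delta_rot":[-0.059,-0.001,0.222],"gripper":-1},
])

```text
clock: 12.0
tool_pos: [0.5456, -0.0981, 0.2631]
eef_rot: [0.348, 0.928, 0.047, -0.122]
contact_force: [-0.4, 0.3, -1.5]
opening: 0.188
```

>>> play_rows([
  {"travel":[-0.08,-0.15,-0.02],"delta_rot":[-0.015,0,0.055],"gripper":-1},
  {"travel":[-0.167,-0.3,-0.045],"delta_rot":[-0.03,0,0.11],"gripper":-1},
  {"travel":[-0.25,-0.45,-0.07],"delta_rot":[-0.045,0,0.166],"gripper":-1},
  {"travel":[-0.334,-0.598,-0.092],"delta_rot":[-0.059,-0.001,0.222],"gripper":-1},
  {"travel":[-0.334,-0.598,-0.092],"delta_rot":[-0.059,-0.001,0.222],"gripper":-1},
  {"travel":[-0.334,-0.598,-0.092],"delta_rot":[-0.059,-0.001,0.222],"gripper":-1},
  {"travel":[-0.334,-0.598,-0.092],"delta_rot":[-0.059,-0.001,0.222],"gripper":-1},
])

```text
clock: 12.88
tool_pos: [0.5259, -0.2005, 0.2634]
eef_rot: [0.654, 0.746, 0.086, -0.097]
contact_force: [0.3, -0.5, -1.7]
opening: 0.189
```

```bash
cat > e.py <<'E'
from g import *
import sys
def box(o,P,dx,z1):
    c=np.array([[x,y,z] for x in(-dx,dx) for y in(-.06,.06) for z in(0,z1)]); return np.array(o)+P.apply(c)
st=r.get_state(); T=R.from_quat(st['eef_rot']); P=T*REL.inv(); o=st['tool_pos']-P.apply(TIN)
print(st['q'],'plate est',o,P.as_matrix()[:,2],'yaw',P.as_euler('zyx',degrees=True))
ims=[]
for n,(x0,y0) in [('scene',(100,150)),('top',(300,130))]:
    s=snap(n); im=cv2.resize(s['color'][:,:,::-1],None,fx=2,fy=2,interpolation=cv2.INTER_CUBIC)
    for q,c in [(proj(s,box(o,P,.0085,.12)),(0,255,255)),(proj(s,box(FB,rz(YR),.0105,.039)),(255,0,255))]:
        for a,b in [(0,1),(2,3),(4,5),(6,7),(0,2),(1,3),(4,6),(5,7),(0,4),(1,5),(2,6),(3,7)]:
            cv2.line(im,tuple((q[a]*2).astype(int)),tuple((q[b]*2).astype(int)),c,1,cv2.LINE_AA)
    ims.append(im[2*y0-100:2*y0+300,2*x0:2*x0+400])
    H,S,V=cv2.split(cv2.cvtColor(s['color'],cv2.COLOR_RGB2HSV)); full=np.zeros((420,560,3));v,u=np.nonzero(s['z_map']>0);full[v,u]=cloud(s,np.ones((420,560),bool))
    zt=o[2]+.12; m=(H>3)&(H<18)&(S>150)&(abs(full[...,2]-zt)<.012)&(full[...,1]<-.1); Q=full[m]
    if len(Q)>10:
        f=np.polyfit(Q[:,1],Q[:,0],1); print(n,'tape n',len(Q),'mean',Q.mean(0),'med z',np.median(Q[:,2]),'rect',cv2.minAreaRect((Q[:,:2]*1000).astype(np.float32)),'yaw',np.degrees(np.arctan(-f[0])))
cv2.imwrite(f'pics/{sys.argv[1]}.png',np.hstack(ims))
plan(tcp([FB[0],FB[1],.07],PA),tcp(FB,PA))
E
python3 e.py hover
```

```text
[ 0.4104  0.6445 -0.0009  1.6131 -0.2586  1.0339  0.6908] plate est [ 0.5267 -0.2055  0.1807] [-0.0013  0.0024  1.    ] yaw [-172.4685   -0.0746   -0.1354]
scene tape n 190 mean [ 0.5401 -0.2414  0.3007] med z 0.30085437837846246 rect ((533.701171875, -240.57180786132812), (19.884727478027344, 46.88301467895508), 6.922194480895996) yaw 2.5060350814949857
top tape n 378 mean [ 0.5229 -0.1819  0.3025] med z 0.3027094703105496 rect ((523.21240234375, -185.61566162109375), (20.15281867980957, 77.94673156738281), 11.235599517822266) yaw 8.63274692934401
t 12.975 [ 0.5256 -0.2014  0.2633] F [-0.2  0.6 -1. ] open 0.19088289697858524
-> [ 0.5252 -0.2006  0.1526] travel [-0.183, -0.002, 0.715] rot [0.0, 0.001, -0.0] rows>=2
-> [ 0.5252 -0.2006  0.0946] travel [-0.1, -0.0, 0.373] rot [-0.0, -0.0, 0.0] rows>=1
```

View pics/hover.png

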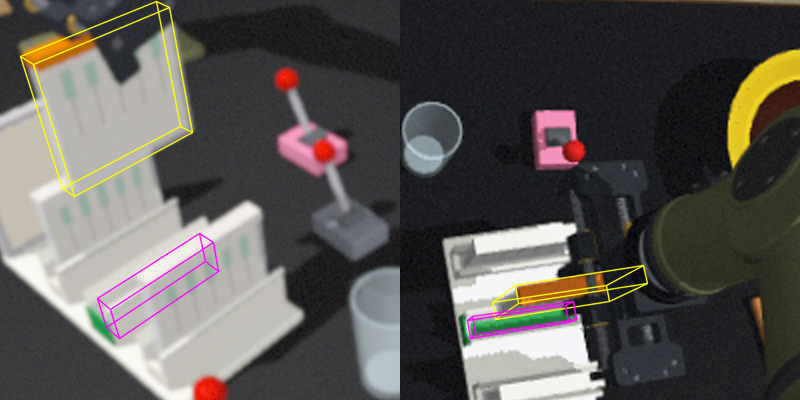

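The tape's measured position agrees with the estimated plate pose to about 1 mm in the top camera, and both overlays share the scene camera's small offset. I'll lower it now.

>>> play_rows([
  {"travel":[-0.06,-0.002,0.24],"delta_rot":[0,0.001,0],"gripper":-1},
  {"travel":[-0.12,-0.002,0.48],"delta_rot":[0,0.001,0],"gripper":-1},
  {"travel":[-0.183,-0.002,0.715],"delta_rot":[0,0.001,0],"gripper":-1},
  {"travel":[-0.183,-0.002,0.715],"delta_rot":[0,0.001,0],"gripper":-1},
  {"travel":[-0.183,-0.002,0.715],"delta_rot":[0,0.001,0],"gripper":-1},
  {"travel":[-0.183,-0.002,0.715],"delta_rot":[0,0.001,0],"gripper":-1},
])

```text
clock: 13.72
tool_pos: [0.5257, -0.2026, 0.1543]
eef_rot: [0.655, 0.744, 0.087, -0.096]
contact_force: [0.2, 0.3, -2.1]
opening: 0.186
```

```bash
python3 e.py mouth
```

```text
[ 0.4309  0.7847 -0.0296  1.7123 -0.2857  0.7972  0.751 ] plate est [ 0.5266 -0.2076  0.0716] [-0.0032  0.0021  1.    ] yaw [-172.7699   -0.1824   -0.122 ]
scene tape n 94 mean [ 0.539  -0.2505  0.1921] med z 0.19221800045172596 rect ((533.8743286132812, -245.6037139892578), (18.704456329345703, 39.93389892578125), 7.771013259887695) yaw 0.004257952525907212
top tape n 280 mean [ 0.5226 -0.1815  0.1934] med z 0.19364015064663842 rect ((522.8666381835938, -185.36138916015625), (19.90877914428711, 75.41211700439453), 10.97568416595459) yaw 7.906635343287736
t 13.825 [ 0.5253 -0.2025  0.154 ] F [-0.1 -0.4 -1.3] open 0.19006743650149
-> [ 0.5252 -0.2006  0.1526] travel [0.01, 0.001, 0.012] rot [0.001, 0.001, -0.001] rows>=1
-> [ 0.5252 -0.2006  0.0946] travel [-0.1, -0.0, 0.373] rot [0.0, -0.0, 0.0] rows>=1
```

View pics/mouth.png

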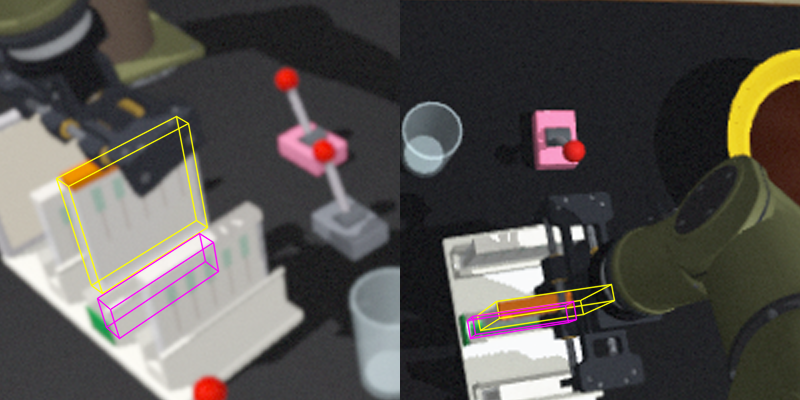

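>>> play_rows([
  {"travel":[-0.012,0,0.06],"delta_rot":[0,0,0],"gripper":-1},
  {"travel":[-0.025,0,0.12],"delta_rot":[0,0,0],"gripper":-1},
  {"travel":[-0.038,0,0.17],"delta_rot":[0,0,0],"gripper":-1},
  {"travel":[-0.05,0,0.22],"delta_rot":[0,0,0],"gripper":-1},
  {"travel":[-0.065,0,0.27],"delta_rot":[0,0,0],"gripper":-1},
  {"travel":[-0.075,0,0.31],"delta_rot":[0,0,0],"gripper":-1},
  {"travel":[-0.085,0,0.34],"delta_rot":[0,0,0],"gripper":-1},
  {"travel":[-0.09,0,0.36],"delta_rot":[0,0,0],"gripper":-1},
  {"travel":[-0.09,0,0.36],"delta_rot":[0,0,0],"gripper":-1},
])

```text
clock: 14.95
tool_pos: [0.5244, -0.2013, 0.0969]
eef_rot: [0.656, 0.744, 0.086, -0.098]
contact_force: [0.2, 0.1, -1.0]
opening: 0.19
```

```bash
python3 e.py low
```

```text
[ 0.4406  0.87   -0.0487  1.7419 -0.2975  0.6866  0.7781] plate est [ 0.525  -0.2063  0.0142] [-0.      0.0008  1.    ] yaw [-172.7822   -0.0013   -0.0478]
scene tape n 65 mean [ 0.5376 -0.2515  0.1349] med z 0.1347340090307002 rect ((532.7413940429688, -251.3916473388672), (19.377830505371094, 27.08940887451172), 7.535586357116699) yaw -3.3767079765523658
top tape n 251 mean [ 0.5215 -0.1801  0.1364] med z 0.13656874470742286 rect ((522.4231567382812, -183.20315551757812), (19.19664764404297, 72.9527587890625), 5.242598056793213) yaw 7.1867333801719395
t 15.05 [ 0.5246 -0.2014  0.0971] F [ 0.2 -0.1 -2.1] open 0.18443239204250625
-> [ 0.5252 -0.2006  0.1526] travel [0.1, 0.005, -0.356] rot [0.001, 0.0, -0.001] rows>=1
-> [ 0.5252 -0.2006  0.0946] travel [-0.1, -0.0, 0.373] rot [0.0, -0.0, 0.0] rows>=1
```

>>> play_rows([
  {"travel":[-0.002,0,0.008],"delta_rot":[0,0,0],"gripper":-1},
  {"travel":[-0.004,0,0.016],"delta_rot":[0,0,0],"gripper":-1},
  {"travel":[-0.006,0,0.024],"delta_rot":[0,0,0],"gripper":-1},
  {"travel":[-0.006,0,0.024],"delta_rot":[0,0,0],"gripper":-1},
])

```text
clock: 15.55
tool_pos: [0.5244, -0.2012, 0.0932]
eef_rot: [0.656, 0.744, 0.086, -0.098]
contact_force: [-0.3, 0.2, -1.2]
opening: 0.19
```

>>> play_rows([
  {"travel":[-0.002,0,0.008],"delta_rot":[0,0,0],"gripper":-1},
  {"travel":[-0.004,0,0.016],"delta_rot":[0,0,0],"gripper":-1},
  {"travel":[-0.004,0,0.016],"delta_rot":[0,0,0],"gripper":-1},
])

```text
clock: 15.92
tool_pos: [0.5249, -0.2017, 0.0922]
eef_rot: [0.656, 0.744, 0.086, -0.097]
contact_force: [-1.3, -0.8, 9.1]
opening: 0.193
```

>>> play_rows([
  {"travel":[0,0,0],"delta_rot":[0,0,0],"gripper":-1},
  {"travel":[0,0,0],"delta_rot":[0,0,0],"gripper":-1},
])

```text
clock: 16.18
tool_pos: [0.5249, -0.2017, 0.0922]
eef_rot: [0.656, 0.744, 0.086, -0.097]
contact_force: [-1.4, -1.3, 9.3]
opening: 0.192
```

```bash
python3 e.py down
```

```text
[ 0.442   0.8772 -0.0506  1.743  -0.2988  0.6768  0.781 ] plate est [ 0.5256 -0.2067  0.0096] [-0.0016  0.0013  1.    ] yaw [-172.7983   -0.091    -0.0734]
scene tape n 67 mean [ 0.538  -0.252   0.1303] med z 0.13057341398207867 rect ((533.3479614257812, -251.9091796875), (18.51799774169922, 26.62421417236328), 5.8897905349731445) yaw -0.6771752604908953
top tape n 248 mean [ 0.522  -0.1806  0.1318] med z 0.13211340426113427 rect ((523.0548095703125, -183.8770751953125), (18.604196548461914, 72.73786926269531), 6.095526218414307) yaw 7.292987358727558
t 16.275 [ 0.5249 -0.2018  0.0923] F [-0.8 -0.7  9.4] open 0.1901134672036378
-> [ 0.5252 -0.2006  0.1526] travel [0.111, 0.003, -0.387] rot [0.001, 0.001, -0.001] rows>=1
-> [ 0.5252 -0.2006  0.0946] travel [-0.1, -0.0, 0.373] rot [0.0, 0.0, 0.0] rows>=1
```

View pics/down.png

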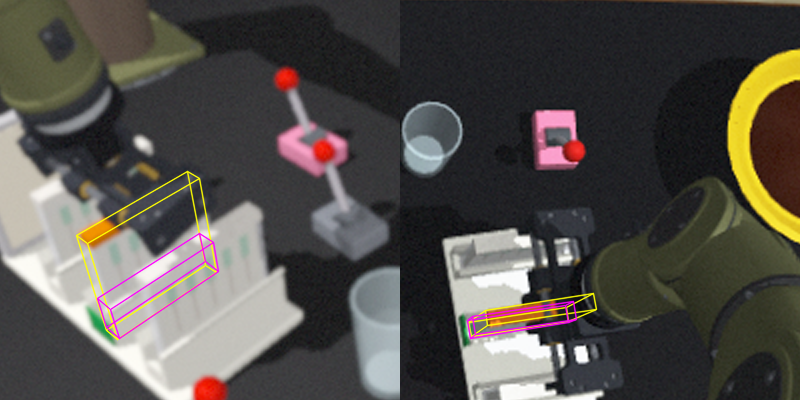

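Tape height is 0.131–0.132 m, the same as the neighbouring plates, with 9 N of floor contact, so the plate is fully down. Next I'll release it and back out along the tool axis.

>>> play_rows([
  {"travel":[0,0,0],"delta_rot":[0,0,0],"gripper":-0.5},
  {"travel":[0,0,0],"delta_rot":[0,0,0],"gripper":-0.3},
  {"travel":[0,0,0],"delta_rot":[0,0,0],"gripper":-0.25},
  {"travel":[0,0,0],"delta_rot":[0,0,0],"gripper":-0.25},
])

```text
clock: 16.77
tool_pos: [0.5244, -0.2012, 0.0907]
eef_rot: [0.656, 0.744, 0.086, -0.098]
contact_force: [0.4, -0.5, 0.4]
opening: 0.374
```

>>> play_rows([
  {"travel":[0,0,-0.1],"delta_rot":[0,0,0],"gripper":-0.25},
  {"travel":[0,0,-0.3],"delta_rot":[0,0,0],"gripper":-0.25},
  {"travel":[0,0,-0.6],"delta_rot":[0,0,0],"gripper":-0.25},
  {"travel":[0,0,-0.95],"delta_rot":[0,0,0],"gripper":-0.25},
  {"travel":[0,0,-0.95],"delta_rot":[0,0,0],"gripper":-0.25},
  {"travel":[0,0,-0.95],"delta_rot":[0,0,0],"gripper":-0.25},
])

```text
clock: 17.52
tool_pos: [0.5286, -0.2375, 0.2287]
eef_rot: [0.656, 0.744, 0.086, -0.098]
contact_force: [-0.4, 1.4, -0.5]
opening: 0.374
```

```bash
cat > f.py <<'E'
from g import *
print(r.get_state()['q'])
for n in ['top','scene']:
    s=snap(n);H,S,V=cv2.split(cv2.cvtColor(s['color'],cv2.COLOR_RGB2HSV)); full=np.zeros((420,560,3));v,u=np.nonzero(s['z_map']>0);full[v,u]=cloud(s,np.ones((420,560),bool))
    X,Y,Z=np.moveaxis(full,2,0)
    Q=full[(H>3)&(H<18)&(S>150)&(abs(Z-.132)<.012)&(Y<-.1)&(Y>-.3)]
    if len(Q)>10: print(n,'tape',len(Q),Q.mean(0),np.median(Q[:,2]),cv2.minAreaRect((Q[:,:2]*1000).astype(np.float32)))
    m=(abs(X-.565)<.07)&(abs(Y)<.04)
    Q=full[m&((H<6)|(H>174))&(S>150)&(Z>.06)]; print(n,'red',len(Q),Q.mean(0),np.ptp(Q,axis=0),Q[:,2].max())
    Q=full[m&(Z>.015)&(Z<.06)]; print('box',cv2.minAreaRect((Q[:,:2]*1000).astype(np.float32)),np.percentile(Q[:,2],[50,90]))
    cv2.imwrite(f'pics/f_{n}.png',s['color'][:,:,::-1])
LV=tool([0,0,-1],rz(90).apply([1,0,0]))
plan(([.49,-.06,.22],LV),([.485,-.004,.19],LV),([.485,-.004,.082],LV),([.60,-.004,.082],LV))
LV=tool([0,0,-1],[1,0,0])
plan(([.47,-.06,.22],LV),([.475,-.004,.19],LV))
E
python3 f.py
```

```text
[ 0.4638  0.7129 -0.0006  1.5856 -0.2564  1.0058  0.7449]
top tape 446 [ 0.5256 -0.2074  0.1318] 0.13192959255519054 ((526.2938842773438, -208.31263732910156), (17.517711639404297, 122.08667755126953), 7.6350998878479)
top red 93 [ 0.5264 -0.0053  0.1019] [0.0213 0.022  0.0183] 0.1095787662601071
box ((565.2978515625, -4.20478630065918), (49.57939910888672, 69.70940399169922), 89.1060562133789) [0.0255 0.0342]
scene tape 361 [ 0.5301 -0.1964  0.131 ] 0.13187966890335312 ((527.8821411132812, -204.92237854003906), (20.03750991821289, 122.1154556274414), 7.504095554351807)
scene red 95 [ 0.5347 -0.0071  0.0999] [0.0212 0.0187 0.018 ] 0.1070833140170524
box ((567.5248413085938, -2.3058300018310547), (70.48749542236328, 51.11311340332031), 0.6617163419723511) [0.0254 0.0357]
t 17.625 [ 0.5282 -0.2368  0.2275] F [-0.1  0.3 -0.4] open 0.37330121179394543
-> [ 0.5091 -0.1484  0.2238] travel [0.574, -0.052, 0.18] rot [0.03, -0.035, -0.228] rows>=4
-> [ 0.49 -0.06  0.22] travel [0.475, 0.356, 0.106] rot [0.03, -0.035, -0.228] rows>=4
-> [ 0.485 -0.004  0.19 ] travel [0.033, 0.373, 0.2] rot [0.0, 0.0, 0.0] rows>=2
-> [ 0.485 -0.004  0.082] travel [0.0, 0.0, 0.72] rot [0.0, 0.0, 0.0] rows>=2
-> [ 0.6   -0.004  0.082] travel [-0.767, 0.0, 0.0] rot [0.0, 0.0, 0.0] rows>=2
t 17.625 [ 0.5282 -0.2368  0.2275] F [-0.1  0.3 -0.4] open 0.37330121179394543
-> [ 0.4991 -0.1484  0.2238] travel [0.582, -0.118, 0.183] rot [-0.003, -0.042, 0.02] rows>=2
-> [ 0.47 -0.06  0.22] travel [0.592, -0.156, 0.104] rot [-0.003, -0.042, 0.02] rows>=2
-> [ 0.475 -0.004  0.19 ] travel [0.373, 0.033, 0.2] rot [0.0, 0.0, -0.0] rows>=2
```

```bash
python3 - <<'E'
from g import *
LV=tool([0,0,-1],[0,-1,0])
plan(([.49,-.06,.22],LV),([.485,-.004,.19],LV),([.485,-.004,.082],LV),([.58,-.004,.082],LV))
E
```

```text
t 17.625 [ 0.5282 -0.2368  0.2275] F [-0.1  0.3 -0.4] open 0.37330121179394543
-> [ 0.5091 -0.1484  0.2238] travel [0.574, -0.052, 0.18] rot [-0.036, -0.031, 0.268] rows>=5
-> [ 0.49 -0.06  0.22] travel [0.348, -0.483, 0.101] rot [-0.036, -0.031, 0.268] rows>=5
-> [ 0.485 -0.004  0.19 ] travel [-0.033, -0.373, 0.2] rot [0.0, -0.0, 0.0] rows>=2
-> [ 0.485 -0.004  0.082] travel [0.0, -0.0, 0.72] rot [0.0, 0.0, 0.0] rows>=2
-> [ 0.58  -0.004  0.082] travel [0.633, 0.0, 0.0] rot [0.0, 0.0, 0.0] rows>=2
```

>>> play_rows([
  {"travel":[0.15,-0.013,0.045],"delta_rot":[-0.007,-0.006,0.054],"gripper":-1},
  {"travel":[0.3,-0.025,0.09],"delta_rot":[-0.014,-0.012,0.108],"gripper":-1},
  {"travel":[0.45,-0.04,0.14],"delta_rot":[-0.022,-0.018,0.16],"gripper":-1},
  {"travel":[0.574,-0.052,0.18],"delta_rot":[-0.03,-0.025,0.214],"gripper":-1},
  {"travel":[0.574,-0.052,0.18],"delta_rot":[-0.036,-0.031,0.268],"gripper":-1},
  {"travel":[0.574,-0.052,0.18],"delta_rot":[-0.036,-0.031,0.268],"gripper":-1},
  {"travel":[0.574,-0.052,0.18],"delta_rot":[-0.036,-0.031,0.268],"gripper":-1},
], force=15)

```text
clock: 18.5
tool_pos: [0.5097, -0.1494, 0.2241]
eef_rot: [0.909, 0.41, 0.048, -0.053]
contact_force: [0.3, 0.3, -1.0]
opening: 0.003
```

>>> play_rows([
  {"travel":[0.09,-0.12,0.025],"delta_rot":[-0.007,-0.006,0.054],"gripper":-1},
  {"travel":[0.18,-0.24,0.05],"delta_rot":[-0.014,-0.012,0.108],"gripper":-1},
  {"travel":[0.27,-0.37,0.075],"delta_rot":[-0.022,-0.018,0.16],"gripper":-1},
  {"travel":[0.348,-0.483,0.101],"delta_rot":[-0.03,-0.025,0.214],"gripper":-1},
  {"travel":[0.348,-0.483,0.101],"delta_rot":[-0.036,-0.031,0.268],"gripper":-1},
  {"travel":[0.348,-0.483,0.101],"delta_rot":[-0.036,-0.031,0.268],"gripper":-1},
  {"travel":[0.348,-0.483,0.101],"delta_rot":[-0.036,-0.031,0.268],"gripper":-1},
])

```text
clock: 19.38
tool_pos: [0.4908, -0.0617, 0.2205]
eef_rot: [1.0, 0.002, 0.002, 0.001]
contact_force: [-0.0, -0.2, 0.5]
opening: 0.003
```

```bash
python3 - <<'E'
from g import *
LV=tool([0,0,-1],[0,-1,0]); print(r.get_state()['q'])
plan(([.485,-.005,.19],LV),([.485,-.005,.082],LV),([.58,-.005,.082],LV))
E
```

```text
[-0.3608  0.6343  0.6482  2.0007 -0.5894  0.6949 -0.9071]
t 19.375 [ 0.4908 -0.0617  0.2205] F [-0.  -0.2  0.5] open 0.002514711964082031
-> [ 0.485 -0.005  0.19 ] travel [-0.038, -0.378, 0.202] rot [0.001, -0.001, 0.001] rows>=2
-> [ 0.485 -0.005  0.082] travel [-0.0, 0.0, 0.72] rot [0.0, -0.0, 0.0] rows>=2
-> [ 0.58  -0.005  0.082] travel [0.633, 0.0, 0.0] rot [0.0, 0.0, 0.0] rows>=2
```

>>> play_rows([
  {"travel":[-0.038,-0.2,0.1],"delta_rot":[0,0,0],"gripper":-1},
  {"travel":[-0.038,-0.378,0.202],"delta_rot":[0,0,0],"gripper":-1},
  {"travel":[-0.038,-0.378,0.202],"delta_rot":[0,0,0],"gripper":-1},
  {"travel":[-0.038,-0.378,0.55],"delta_rot":[0,0,0],"gripper":-1},
  {"travel":[-0.038,-0.378,0.92],"delta_rot":[0,0,0],"gripper":-1},
  {"travel":[-0.038,-0.378,0.92],"delta_rot":[0,0,0],"gripper":-1},
  {"travel":[-0.038,-0.378,0.92],"delta_rot":[0,0,0],"gripper":-1},
])

```text
clock: 20.25
tool_pos: [0.4866, -0.0063, 0.0841]
eef_rot: [1.0, -0.0, 0.003, 0.002]
contact_force: [0.1, -0.2, 0.0]
opening: 0.006
```

>>> play_rows([
  {"travel":[0.08,0,0],"delta_rot":[0,0,0],"gripper":-1},
  {"travel":[0.16,0,0],"delta_rot":[0,0,0],"gripper":-1},
  {"travel":[0.24,0,0],"delta_rot":[0,0,0],"gripper":-1},
  {"travel":[0.32,0,0],"delta_rot":[0,0,0],"gripper":-1},
  {"travel":[0.4,0,0],"delta_rot":[0,0,0],"gripper":-1},
  {"travel":[0.48,0,0],"delta_rot":[0,0,0],"gripper":-1},
  {"travel":[0.56,0,0],"delta_rot":[0,0,0],"gripper":-1},
  {"travel":[0.62,0,0],"delta_rot":[0,0,0],"gripper":-1},
  {"travel":[0.62,0,0],"delta_rot":[0,0,0],"gripper":-1},
])

```text
clock: 21.38
tool_pos: [0.5796, -0.0046, 0.0827]
eef_rot: [1.0, 0.001, 0.002, 0.002]
contact_force: [-0.4, -0.3, -0.6]
opening: 0.004
```

```bash
python3 f.py 2>&1 | head -8; python3 - <<'E'
import cv2,numpy as np
a=cv2.imread('pics/f_scene.png')[100:300,60:360];b=cv2.imread('pics/f_top.png')[130:330,200:440]
cv2.imwrite('pics/lev.png',np.hstack([cv2.resize(a,(440,293)),cv2.resize(b,(352,293))]))
E
```

```text
f.py:9: RuntimeWarning: Mean of empty slice.
  Q=full[m&((H<6)|(H>174))&(S>150)&(Z>.06)]; print(n,'red',len(Q),Q.mean(0),np.ptp(Q,axis=0),Q[:,2].max())
  ret = um.true_divide(
[-0.3481  0.9209  0.4956  1.8474 -0.7701  0.5694 -0.9179]
top tape 446 [ 0.5256 -0.2073  0.1319] 0.13218210723856866 ((526.0728149414062, -207.1228485107422), (17.865095138549805, 121.16923522949219), 7.943690299987793)
Traceback (most recent call last):
  File "f.py", line 9, in <module>
```

View pics/lev.png

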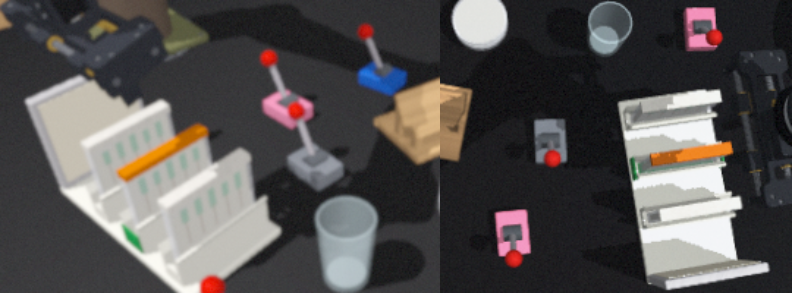

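That picture is the one saved after release, because the new script stopped before saving. It does show the plate standing in the green bay. There is no stop force on the lever yet, so I'll push further in small steps.

>>> play_rows([
  {"travel":[0.03,0,0],"delta_rot":[0,0,0],"gripper":-1},
  {"travel":[0.06,0,0],"delta_rot":[0,0,0],"gripper":-1},
  {"travel":[0.06,0,0],"delta_rot":[0,0,0],"gripper":-1},
])

```text
clock: 21.8
tool_pos: [0.5815, -0.0045, 0.0824]
eef_rot: [1.0, 0.0, -0.004, 0.0]
contact_force: [-11.9, 0.1, 9.5]
opening: 0.006
```

```bash
python3 - <<'E'
from g import *
s=snap('scene'); H,S,V=cv2.split(cv2.cvtColor(s['color'],cv2.COLOR_RGB2HSV)); m=((H<6)|(H>174))&(S>150)
n,l,st,c=cv2.connectedComponentsWithStats(m.astype(np.uint8))
for i in range(1,n):
    if st[i,4]>15: Q=cloud(s,l==i); print(c[i],st[i,4],Q.mean(0))
a=.5
print('expected over',proj(s,[[.566+.08*np.sin(a),-.005,.027+.08*np.cos(a)]]))
E
```

```text
[308.5586 120.1982] 111 [0.3864 0.2701 0.0724]
[242.5514 139.1215] 107 [0.3557 0.0738 0.0782]
[285.8288 191.3836] 146 [ 0.6043 -0.0015  0.0946]
[204.3505 296.3505] 214 [ 0.7188 -0.2622  0.0977]
expected over [[284.5206 191.0354]]
```

The lever is at its stop: 12 N of force, with the ball at px (286,191) as predicted. Time to back away.

>>> play_rows([
  {"travel":[-0.15,0,0],"delta_rot":[0,0,0],"gripper":-1},
  {"travel":[-0.35,0,0],"delta_rot":[0,0,0],"gripper":-1},
  {"travel":[-0.55,0,0],"delta_rot":[0,0,0],"gripper":-1},
  {"travel":[-0.55,0,-0.4],"delta_rot":[0,0,0],"gripper":-1},
  {"travel":[-0.55,0,-0.9],"delta_rot":[0,0,0],"gripper":-1},
  {"travel":[-0.55,0,-0.9],"delta_rot":[0,0,0],"gripper":-1},
  {"travel":[-0.55,0,-0.9],"delta_rot":[0,0,0],"gripper":-1},
  {"travel":[-0.55,0,-0.9],"delta_rot":[0,0,0],"gripper":-1},
])

```text
clock: 22.85
tool_pos: [0.5037, -0.0037, 0.2162]
eef_rot: [1.0, 0.001, 0.001, 0.001]
contact_force: [0.2, 0.2, 0.5]
opening: 0.004
```

```bash
sed -i "s/if len(Q)>10: print(n,'tape'/cv2.imwrite(f'pics\/f_{n}.png',s['color'][:,:,::-1])\n    if len(Q)>10: print(n,'tape'/; s/; print(n,'red',len(Q),Q.mean(0),np.ptp(Q,axis=0),Q\[:,2\].max())/; print(n,'red',len(Q),Q.mean(0) if len(Q) else '')/; /^LV/,\$d" f.py
python3 f.py; python3 -c "from g import *; plan()"
```

```text
[-0.4906  0.6638  0.6833  1.9784 -0.6276  0.7191 -0.9903]
top tape 447 [ 0.5256 -0.2075  0.1319] 0.1321254748558207 ((526.3863525390625, -207.82196044921875), (17.540441513061523, 122.12628173828125), 7.472447872161865)
top red 0 
t 22.9 [ 0.5036 -0.0038  0.216 ] F [-0.1  1.2 -0.8] open 0.005742643312185803Traceback (most recent call last):
  File "f.py", line 11, in <module>
    Q=full[m&(Z>.015)&(Z<.06)]; print('box',cv2.minAreaRect((Q[:,:2]*1000).astype(np.float32)),np.percentile(Q[:,2],[50,90]))
                                                                                               ~~~~~~~~~~~~~^^^^^^^^^^^^^^^^
    return _quantile_unchecked(
        a, q, axis, out, overwrite_input, method, keepdims, weights)
    return _ureduce(a,
                    func=_quantile_ureduce_func,
    ...<5 lines>...
                    overwrite_input=overwrite_input,
                    method=method)
    r = func(a, **kwargs)
    result = _quantile(arr,
                       quantiles=q,
    ...<2 lines>...
                       out=out,
                       weights=wgt)
    slices_having_nans = np.isnan(arr[-1, ...])
                                  ~~~^^^^^^^^^
IndexError: index -1 is out of bounds for axis 0 with size 0
```

View pics/f_scene.png

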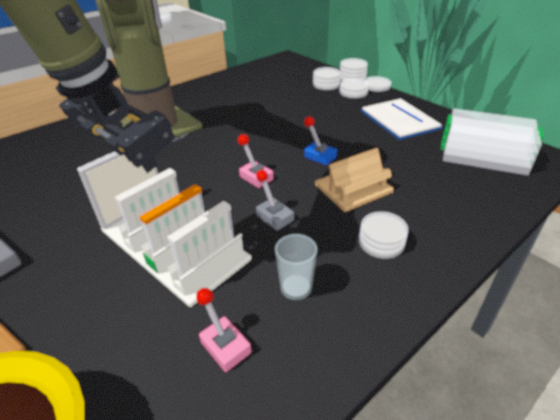

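That is still the stale picture, since the script stopped in the occluded top view before reaching the scene camera. I'll measure the scene view directly.

```bash
python3 - <<'E'
from g import *
s=snap('scene'); H,S,V=cv2.split(cv2.cvtColor(s['color'],cv2.COLOR_RGB2HSV)); m=((H<6)|(H>174))&(S>150)
n,l,st,c=cv2.connectedComponentsWithStats(m.astype(np.uint8))
for i in range(1,n):
    if st[i,4]>15: print(c[i],st[i,4],np.median(cloud(s,l==i),axis=0))
a=np.array([-.5,.35,.5])
print('expected for 0, .85, 1.0',proj(s,np.c_[.567+.08*np.sin(a),[-.004]*3,.027+.08*np.cos(a)]))
for lb in ['beaker','dishes']:
    for d in viewer.pinpoint('scene',lb)[:1]: print(lb,d['conf'],d['at'])
cv2.imwrite('pics/final.png',s['color'][:,:,::-1])
E
```

```text
[308.386  120.3246] 114 [0.4223 0.2341 0.0938]
[242.6449 139.0467] 107 [0.3871 0.0554 0.0967]
[285.8067 191.16  ] 150 [ 0.6088 -0.0043  0.0973]
[204.4366 296.3005] 213 [ 0.7205 -0.2629  0.1001]
expected for 0, .85, 1.0 [[261.0222 174.587 ]
 [281.5658 186.6003]
 [285.236  191.0552]]
beaker 0.87 [294.5, 283.0]
dishes 0.57 [380.5, 242.2]
```

View pics/final.png

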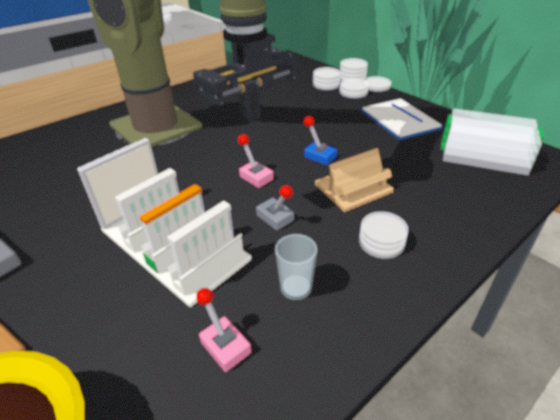

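The final view shows the plate upright in the green bay with its tape up (px 172,203). The grey switch's lever is fully over (ball at 286,191), the other things have not moved, and the arm is clear.

```bash
python3 -c "from plant import r; print(r.finish_job())"
```

```text
the job is handed in; nothing more can be done
None
```

The seedling plate now stands in the green-marked bay with its tape up. The grey switch's red lever is fully over, and I handed the job in at about 23 s of the 61 s limit.

**What I did:** I gripped the plate by its taped edge and lifted it off the easel. I turned it half round, which the task allows, and lowered it until it pressed on the bay floor with about 9 N. Then I let go, pushed the lever to its stop (about 12 N) and backed the arm away.

**Last checks:**
- **Plate:** the tape is at z = 0.132 m, the same height as the neighbouring plates. The plate's middle is within about 2–3 mm of the bay's middle, in line with the slot.
- **Lever:** the ball is at scene pixel (286, 191); a fully thrown lever should show at (285, 191).
- **Other things:** the other plates, beaker and dishes look unmoved in the final picture. I did not measure the two plates again.

**What went wrong or disagreed:**
- My first grasp approach ran into a wrist singularity, so I backed off and regrasped with the tool half-turned and tilted 15° in the plate's plane.
- The two cameras differ by about 2 mm, so I averaged them.
- My check script crashed twice because the arm blocked the top view. The lever's final position was therefore checked only in the scene camera.

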